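# Rock the sorter's gate and release the milling balls

### The job

The orange seesaw gate of the ball sorter is tipped towards one of its two trays. Push down its raised end with the fingertips so that it rocks over its pivot and stays tipped to the other side; then press the red release key all the way down, keep it down until all three steel balls have run into the tray on that other side, and let the key come back up. Pick nothing up, do not touch the balls, and leave the things standing around where they are.

Things in the scene. Friction and masses are not known exactly. Their poses are not given: they have to be found in the camera images.
- sorter: Ball sorter, fixed: grey base plate 350 mm wide (y), orange seesaw gate across its middle, a sloping feed channel coming down to the gate from the +x (far) side, and at each gate end a white chute into an open tray: blue at +y, green at -y. Origin on the worktop under the gate's pivot (43 mm up, axis along x); z up, x away from the robot, turned up to 0.5 rad. Nothing on it is above 125 mm
- gate (a joint): Seesaw angle (rad). Positive: +y (blue) end up, balls run to the green tray at -y; negative: -y (green) end up, balls run to the blue tray. It rests on a stop at +0.25 or -0.25, may start on either, and falls to the other stop once pushed past 0; 0.5 N on the raised tab is enough. Trough 120 mm long
- tab_left (a point): Centre of the top face of the yellow press tab on the +y (blue tray) end of the gate, on the side facing the robot; the tab is 40 mm (x) by 28 mm (y), 4 mm thick, moves with the gate: 92 mm above the worktop when up, 66 mm when down, and 80 mm when the gate is level
- tab_right (a point): The same on the yellow tab of the -y (green tray) end of the gate
- key (a joint): How far the red release key is pressed down (m): 0 up, 0.016 fully down. A spring brings it back up; about 1 N to start it, 3.5 N fully down. Through a rod under the gate it moves a steel blade that crosses the feed channel and holds the balls back; the blade sinks below the channel floor only in the last 3 mm of travel
- key_top (a point): Centre of the top face of the red release key: a round cap 26 mm across at the front of the sorter (the side nearest the robot), 64 mm in front of the gate's pivot, midway between the two yellow tabs (40 mm from its centre to either tab's edge); 85 mm above the worktop when up; pressed straight down
- tray_left (a point): Middle of the inner floor of the blue tray (80 x 65 mm inside), 12 mm above the worktop; axes as the sorter's
- tray_right (a point): Middle of the inner floor of the green tray (80 x 65 mm inside), 12 mm above the worktop; axes as the sorter's
- ball_0: Steel milling ball, 20 mm across, origin at its centre: the first of three waiting in the feed channel behind the stop blade. With the key down all three need about 2 s to run into a tray
- ball_1: Second steel ball, like ball_0
- ball_2: Third steel ball, like ball_0
- can: Bystander: black round can, 36 mm across, 54 mm tall, standing loose on the worktop behind the -y tray; origin under its middle
- vial: Bystander: small vial with green cap, 21 mm across, 56 mm tall, loose behind the +y tray; origin under its middle
- carton: Bystander: small blue and white carton 34 x 46 x 18 mm, loose beside the feed channel on its +y side; origin under its middle
- counter: Bystander: hand tally counter, 52 x 68 x 25 mm, loose, to the right; origin under its middle
- dropper: Bystander: dropper bottle with red bulb, 33 mm across, 92 mm tall, loose, to the right; origin under its middle
- post (a point): Foot, at worktop height, of the room's fixed square metal upright (45 x 52 mm) at the table's front left corner; floor to above the robot. From it a fixed cross beam, lower edge 0.67 m above the worktop, runs over the table's front edge to the right and towards the robot (direction -0.5, -0.87). The arm works beneath the beam; coming from the upright's left, draw back before swinging past it

How it is judged (in metres and radians):
On the way, in this order (a step that is already met when the one before it is completed fails the run):
1. the gate is rocked over to the side away from where it started, with all balls still waiting behind the blade (distance of tab_left from where it was at the start of the episode above 0.022 m and (value of joint gate above 0.2 rad or value of joint gate below -0.2 rad) and x of each of ball_0, ball_1, ball_2 in the frame of sorter above 0.05 m), for 0.2 s.
2. the release key is pressed fully down (value of joint key above 0.0135 m and distance of tab_left from where it was at the start of the episode above 0.022 m and (value of joint gate above 0.2 rad or value of joint gate below -0.2 rad)), for 0.2 s.
At the end, for the whole second after the job is handed in: The gate rests tipped to the side opposite to its start (beyond 0.2 rad), all three balls lie at rest (under 0.03 m/s) inside the tray on that side, and the release key is back up (within 3 mm) (distance of tab_left from where it was at the start of the episode above 0.022 m and (value of joint gate above 0.2 rad or value of joint gate below -0.2 rad) and ((value of joint gate below -0.2 rad and x of ball_0 in the frame of tray_left between -0.042 and 0.042 m and y of ball_0 in the frame of tray_left between -0.035 and 0.035 m and z of ball_0 in the frame of tray_left between 0 and 0.035 m and x of ball_1 in the frame of tray_left between -0.042 and 0.042 m and y of ball_1 in the frame of tray_left between -0.035 and 0.035 m and z of ball_1 in the frame of tray_left between 0 and 0.035 m and x of ball_2 in the frame of tray_left between -0.042 and 0.042 m and y of ball_2 in the frame of tray_left between -0.035 and 0.035 m and z of ball_2 in the frame of tray_left between 0 and 0.035 m) or (value of joint gate above 0.2 rad and x of ball_0 in the frame of tray_right between -0.042 and 0.042 m and y of ball_0 in the frame of tray_right between -0.035 and 0.035 m and z of ball_0 in the frame of tray_right between 0 and 0.035 m and x of ball_1 in the frame of tray_right between -0.042 and 0.042 m and y of ball_1 in the frame of tray_right between -0.035 and 0.035 m and z of ball_1 in the frame of tray_right between 0 and 0.035 m and x of ball_2 in the frame of tray_right between -0.042 and 0.042 m and y of ball_2 in the frame of tray_right between -0.035 and 0.035 m and z of ball_2 in the frame of tray_right between 0 and 0.035 m)) and value of joint key below 0.003 m and linear speed of each of ball_0, ball_1, ball_2 below 0.03 m/s); the robot touches nothing.
It fails at once if a ball is touched by the gripper or arm (contact force between any of the fingers, the arm and ball_0 above 0.3 N or contact force between any of the fingers, the arm and ball_1 above 0.3 N or contact force between any of the fingers, the arm and ball_2 above 0.3 N).
It fails at once if a ball is lifted out of the sorter (height (world z) of any of ball_0, ball_1, ball_2 above 0.15 m).
It fails at once if a ball lies on the worktop outside the trays (height (world z) of any of ball_0, ball_1, ball_2 below 0.016 m).
It fails at once if a bystander is moved by more than 20 mm or lifted by more than 10 mm (distance of any of can, vial, carton, counter, dropper from where it was at the start of the episode above 0.02 m or height (world z) of any of can, vial, carton, counter, dropper above 0.01 m).
It also fails if it takes over 38 s, if anything falls off the work surface, if the arm or the gripper's body presses on something with over 40 N, if the wrist force passes 120 N, or if a joint passes its speed limit or range.

### The arm

A 6-joint arm with a two-finger parallel gripper is mounted at the origin on a cart in front of the work surface, level with it; the furniture and walls round the work are solid. World frame = base frame: x ahead of the robot, y to its left, z up, the work surface at z = 0. Lengths are in m, angles in degrees, forces in N, time in s.
With the tool pointing down it reaches from about 0.25 to 0.725 m from the base axis. Payload 9.7 kg.
Tool frame: the origin (TCP) lies at the centre of the arm's flange, where the gripper is bolted on; the fingertips stand 173 mm ahead of it and the grasp point (between the pads) lies 155 mm ahead of it; z points along the fingers, y is the line along which they close (so a half turn about z gives the same grasp; the last joint's range is limited). The gripper opens to 85 mm and grips with 20 to 120 N. Pads are 22 mm wide; open, the fingers measure 114 mm over their backs; the gripper's body (76 mm by 85 mm) begins 54 mm behind the grasp point. The pads swing forward as they close: fully open they stand 13 mm farther back than shut.
Start: joints at [74.313, 4.979, 10.078, 95.1, 0, 90], TCP at [0.149, 0.53, 0.405] pointing down, gripper open.
Joint ranges: [-179.16, 179.16], [-48.56, 103.87], [-65.8, 70.77], [-126.05, 130.52], [-82.76, 87.17], [-180, 180]. Speed limits (degrees/s): [127.2, 127.2, 147.25, 180, 180, 180].

### API

Orientations are given as [roll, pitch, yaw] about the fixed x, y, z axes, in that order (R = Rz(yaw) Ry(pitch) Rx(roll)).
In Python, from workcell import monitor, camera, get_calibration, bot gives the robot as it stands.
- The arm moves only by the tool carry_out, never from a script. Its argument "targets" is text: rows parted by semicolons, each of 7 numbers parted by spaces: the shift along the tool's x, y, z in units of 0.04 m (1.0 is 0.04 m), then the turn, a rotation vector about the tool's x, y, z in units of 0.1 rad (1.0 is 0.1 rad), then the opening, from -1 (shut) to 1 (fully open), so that 0 is half open. A call has exactly 8 rows; each row shifts and turns the commanded pose from where the row before left it, along the tool's axes as they then stand; what a row does not reach is not made up. A row lasts 1/12 s, in which the tool goes at most 41.7 mm and 7.16 degrees, less where a joint would pass 70% of its speed; a pose out of reach is approached as far as the arm can. A call with a number of a shift or a turn outside -1 to 1 is refused whole. A call with a gripper value outside its range is refused whole. The fingers move at their own pace and stop on an object; "newtons" is the grip in N (left out, the last holds). Time passes only in rows, so rows that do not move let the fingers close, or fill a call up. It gives the time, the measured TCP pose, the force, the opening and the grip force at its end, in the units of the state.
- monitor.get_obs(): the state, without advancing time (a new reading comes with each control period).
- camera(name): name is "scene" or "side" or "wrist"; returns the picture (400x640x3 uint8, red, green, blue); there is no depth.
- get_calibration(name): a dict with "fx", "fy", "cx", "cy" (pixels), "view" (4x4, takes a point from world to camera coordinates). Camera axes: x right, y down, z forward; pixel columns grow to the right and rows downward; lengths in m; the calibration is good to about 2 mm. The wrist camera is an equidistant fisheye: a pixel r from the principal point sees the ray r / f radians off the axis. A picture is of the moment at which its call begins: read the wrist's pose just before it. get_calibration takes no time and is no camera call; for the wrist camera it gives the pose at the moment of the call.
- bot.job_done(): hands the job in; it is judged then, once.
The state is a dict: "time": time; "q": joint angles; "qd": joint speeds; "joint_efforts": joint torques, N m; "ee_pos": TCP position; "tcp_rot": TCP orientation; "wrist_force": force on the tool from outside, world axes, zero at the start; "torque": the same for the moment, N m; "opening": finger opening in m; "grasp_force": force on a finger pad.
Only numpy, scipy, OpenCV 4.12 (cv2) and the standard library are available. Lean on these libraries where they do the work, as an engineer would, in place of code of your own. Each camera call takes 0.05 s, during which the arm holds its last target. There are 200 camera calls.

## Working session

There is one attempt and no reset: what is moved stays moved. The work goes in short steps, Python scripts to look and compute and a tool call to move; the robot and the scene stay as the last step left them, time stands still between calls to the robot, and variables do not carry over. Pictures are saved under pics/ and viewed, at most 10 in all, crops included, and the job is handed in when it is done.

Besides the shell and the picture viewer there is one more tool, called after "Call:" by a JSON object that holds its "api" and its "payload". carry_out: Moves the arm, as the interface text tells. Shifts and turns lie within -1 to 1; 1 stands for 0.04 m of shift or 0.1 rad of turn. Its arguments: {"type":"object","properties":{"targets":{"type":"string"},"newtons":{"type":"number"}},"required":["targets"]}

```bash
mkdir -p pics
python3 - <<'E'
from workcell import monitor,camera,get_calibration
import cv2,numpy as np
np.set_printoptions(precision=4,suppress=True)
print(monitor.get_obs())
ims=[]
for n in("scene","side"):
    c=get_calibration(n);print(n,c)
    im=camera(n);ims.append(im);cv2.imwrite(f"pics/{n}0.png",im[:,:,::-1])
E
```

```text
{'time': 0.0, 'q': array([74.3119,  5.0102, 10.0357, 95.0989, -0.0013, 89.9979]), 'qd': array([-0.0463,  0.0571, -0.0689,  0.0276,  0.1078, -0.0712]), 'joint_efforts': array([  0.0007, -52.0393,  46.4797,   0.0166,   0.    ,   0.    ]), 'ee_pos': array([0.1487, 0.5295, 0.404 ]), 'tcp_rot': array([-179.9266,    0.0013,  164.314 ]), 'wrist_force': array([ 1.275 ,  0.6083, -0.1122]), 'torque': array([-0.033 ,  0.0274,  0.0012]), 'grasp_force': 0.0, 'opening': 0.08514571759858147}
scene {'fx': 383.2872200794575, 'fy': 383.2872200794575, 'cx': 328.3571927414977, 'cy': 199.3581755683398, 'view': array([[ 0.4625, -0.8864, -0.0184, -0.4498],
       [-0.5288, -0.2591, -0.8082,  0.2828],
       [ 0.7116,  0.3836, -0.5886,  0.916 ],
       [ 0.    ,  0.    ,  0.    ,  1.    ]])}
side {'fx': 489.16279180871425, 'fy': 489.16279180871425, 'cx': 327.02067600749547, 'cy': 198.37881379428978, 'view': array([[-0.558 ,  0.8298, -0.005 ,  0.4856],
       [ 0.7225,  0.4829, -0.4948, -0.2104],
       [-0.4082, -0.2797, -0.869 ,  1.7692],
       [ 0.    ,  0.    ,  0.    ,  1.    ]])}
```

View pics/scene0.png

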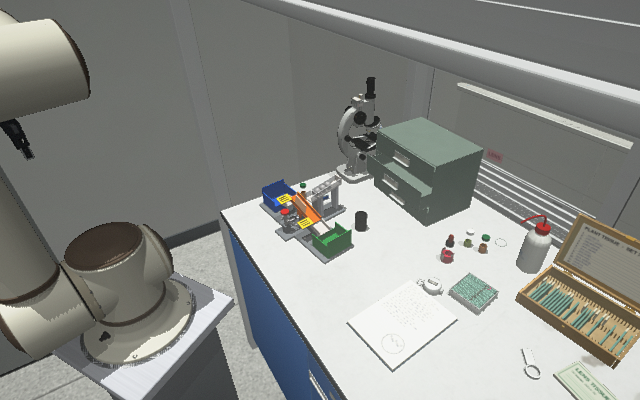

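View pics/side0.png

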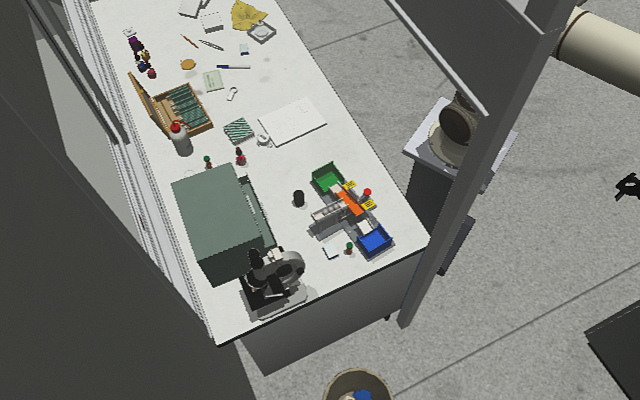

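The scene view shows the sorter around (305,215), with the blue tray on the left and the green tray at (332,238). In the side view it is around (350,205), with the red key at (367,192) and the tabs at (350,185) and (369,204). I'll enlarge both.

Run:
```python
import cv2,numpy as np
a=cv2.imread("pics/scene0.png")[172:262,250:370]
b=cv2.imread("pics/side0.png")[150:270,290:410]
r=lambda x,s:cv2.resize(x,None,fx=s,fy=s,interpolation=cv2.INTER_CUBIC)
o=np.zeros((400,800,3),np.uint8);A=r(a,10/3);B=r(b,10/3)
o[:A.shape[0],:400]=A;o[:B.shape[0],400:]=B
cv2.imwrite("pics/crop.png",o)
```

```text
(no output)
```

View pics/crop.png

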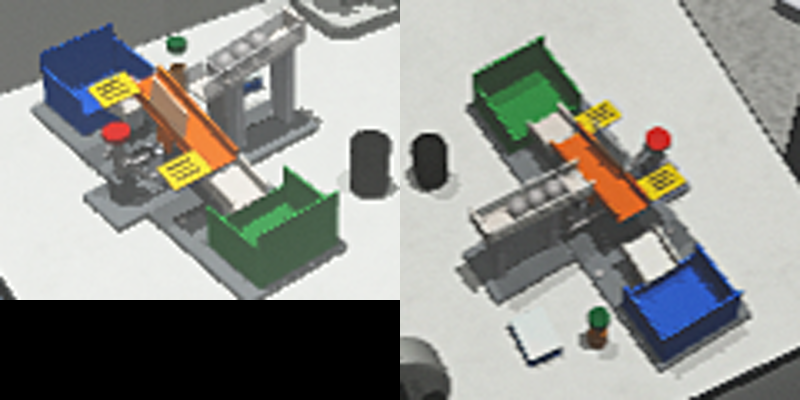

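```bash
cat > h.py <<'E'
import numpy as np,cv2
from workcell import monitor,camera,get_calibration
np.set_printoptions(precision=4,suppress=True)
def ray(n,p,c=None):
    c=c or get_calibration(n);V=np.array(c["view"]);x=(p[0]-c["cx"])/c["fx"];y=(p[1]-c["cy"])/c["fy"]
    if n=="wrist":
        r=np.hypot(x,y);s=np.sin(r)/max(r,1e-9);d=np.array([x*s,y*s,np.cos(r)])
    else: d=np.array([x,y,1.])
    R=V[:3,:3];d=R.T@d;return -R.T@V[:3,3],d/np.linalg.norm(d)
def tri(rs):
    A=0;b=0
    for o,d in rs:
        P=np.eye(3)-np.outer(d,d);A=A+P;b=b+P@o
    X=np.linalg.solve(A,b);return X,[np.linalg.norm((np.eye(3)-np.outer(d,d))@(X-o)) for o,d in rs]
def onz(r,z): o,d=r;return o+d*(z-o[2])/d[2]
E
python3 - <<'E'
from h import *
P={'key':((285.1,211.3),(367.1,191.7)),'L':((283.9,198.4),(368.3,204.6)),'R':((305.2,222.4),(349.4,184.5))}
for k,(a,b) in P.items(): print(k,*tri([ray("scene",a),ray("side",b)]))
print(onz(ray("side",(428,240)),0),onz(ray("scene",(222,211)),0))
for z in(-.7,-.8,-.9):print(z,onz(ray("side",(400,322)),z),onz(ray("side",(410,328)),z))
for z in(.3,.67,.9,1.1):print(z,onz(ray("side",(545,50)),z))
for n in("scene","side"):print(n,ray(n,(320,200)))
c=get_calibration("wrist");print(c)
E
```

```text
key [ 0.4177 -0.1496  0.0819] [np.float64(0.0005471818561861762), np.float64(0.0005471818561861591)]
L [ 0.4601 -0.1193  0.0907] [np.float64(0.00018919302218624092), np.float64(0.0001891930221862094)]
R [ 0.4174 -0.2162  0.065 ] [np.float64(0.0003444102589778717), np.float64(0.00034441025897796854)]
[0.4182 0.0875 0.    ] [0.4143 0.0997 0.    ]
-0.7 [ 0.4821  0.1208 -0.7   ] [ 0.4808  0.17   -0.7   ]
-0.8 [ 0.4511  0.1174 -0.8   ] [ 0.4497  0.1689 -0.8   ]
-0.9 [ 0.42   0.114 -0.9  ] [ 0.4185  0.1679 -0.9   ]
0.3 [-0.2344  0.1047  0.3   ]
0.67 [0.2151 0.1336 0.67  ]
0.9 [0.4945 0.1516 0.9   ]
1.1 [0.7374 0.1672 1.1   ]
scene (array([-0.2942, -0.6768,  0.7594]), array([ 0.7005,  0.4024, -0.5894]))
side (array([1.1452, 0.1935, 1.4357]), array([-0.3978, -0.29  , -0.8705]))
{'fx': 309.70691628693146, 'fy': 309.70691628693146, 'cx': 318.3648190600059, 'cy': 206.9950202821766, 'view': array([[ 0.2699,  0.9629, -0.0009, -0.5492],
       [ 0.9114, -0.2551,  0.323 , -0.0426],
       [ 0.3108, -0.088 , -0.9464,  0.3797],
       [ 0.    ,  0.    ,  0.    ,  1.    ]])}
```

The blue (left) tab is the raised one: 91 mm against 65 mm for the right, and the key comes out at 82 mm. The sorter yaw is about -24°. I'll draw back, lower and shut the gripper, then swing past the post.

Call:
{"api": "carry_out", "payload": {"targets": "0 -0.8 0.26 0 0 0 -1;0 -0.8 0.26 0 0 0 -1;0 -0.8 0.26 0 0 0 -1;0 -0.8 0.26 0 0 0 -1;0 -0.8 0.26 0 0 0 -1;0 -0.8 0.26 0 0 0 -1;0 -0.8 0.26 0 0 0 -1;0 -0.6 0.26 0 0 0 -1", "newtons": 20}}

```text
time: 0.77
ee_pos: [0.0811, 0.2887, 0.3206]
tcp_rot: [-180.0, 0.0, 164.3]
wrist_force: [0.7, 0.5, 0.5]
opening: 0.0
grasp_force: 0.0
```

```bash
python3 -c "
from h import *
o=monitor.get_obs();print(o['q'],o['ee_pos'],o['tcp_rot'],o['opening'],o['wrist_force'])"
```

```text
[ 74.312  -31.085  -28.8079  92.3158  -0.0007  89.9993] [0.0811 0.2887 0.3206] [-179.9614    0.0007  164.3127] 4.085080881668685e-06 [0.7432 0.5354 0.5166]
```

Run:
```python
from h import *
a=camera("scene");b=camera("side")
o=np.vstack([a[:300,:],b[:300,:]])[:,:,::-1].copy()
V=lambda n,p:(lambda c:(lambda q:(int(c["fx"]*q[0]/q[2]+c["cx"]),int(c["fy"]*q[1]/q[2]+c["cy"])))((np.array(c["view"])@np.r_[p,1])[:3]))(get_calibration(n))
e=monitor.get_obs()["ee_pos"]
for z in(.32,.42,.52,.62,.72):
    for n,dy in(("scene",0),("side",300)):
        u=V(n,[e[0],e[1],z]);cv2.circle(o,(u[0],u[1]+dy),2,(0,0,255),-1); print(n,z,u)
cv2.imwrite("pics/arm.png",o)
```

```text
scene 0.32 (40, 159)
side 0.32 (567, 137)
scene 0.42 (18, 119)
side 0.42 (583, 114)
scene 0.52 (-5, 73)
side 0.52 (602, 88)
scene 0.62 (-33, 20)
side 0.62 (623, 58)
scene 0.72 (-66, -42)
side 0.72 (648, 23)
```

View pics/arm.png

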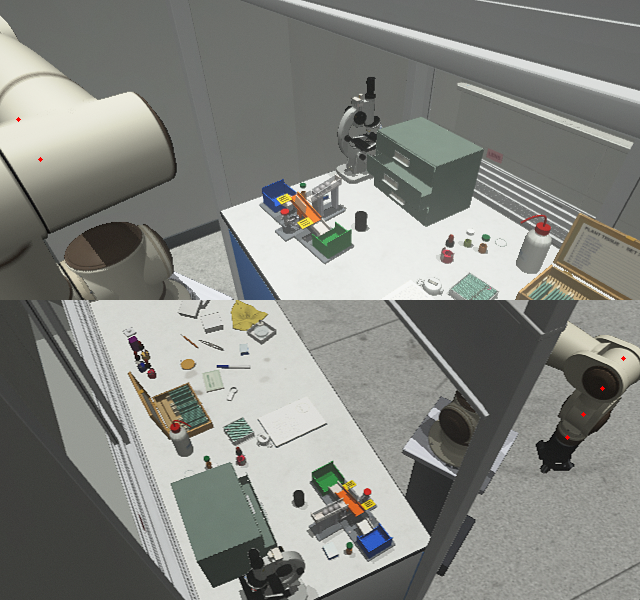

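The wrist axis lies at z≈0.53 m (side view (603,388)), below the beam, and the gripper hangs clear. Swinging now.

Call:
{"api": "carry_out", "payload": {"targets": "-0.75 -0.04 0 0 0 1 -1;-0.75 -0.04 0 0 0 1 -1;-0.75 -0.04 0 0 0 1 -1;-0.75 -0.04 0 0 0 1 -1;-0.75 -0.04 0 0 0 1 -1;-0.75 -0.04 0 0 0 1 -1;-0.75 -0.04 0 0 0 1 -1;-0.75 -0.04 0 0 0 1 -1"}}

```text
time: 1.53
ee_pos: [0.2656, 0.1432, 0.3217]
tcp_rot: [180.0, 0.0, 118.2]
wrist_force: [0.5, 1.3, -0.3]
opening: -0.0
grasp_force: 0.0
```

Call:
{"api": "carry_out", "payload": {"targets": "-0.75 -0.04 0 0 0 1 -1;-0.75 -0.04 0 0 0 1 -1;-0.75 -0.04 0 0 0 1 -1;-0.75 -0.04 0 0 0 1 -1;-0.75 -0.04 0 0 0 1 -1;-0.75 -0.04 0 0 0 1 -1;-0.75 -0.04 0 0 0 1 -1;-0.75 -0.04 0 0 0 1 -1"}}

```text
time: 2.2
ee_pos: [0.2864, -0.0906, 0.3217]
tcp_rot: [180.0, 0.0, 72.4]
wrist_force: [1.3, -0.3, 0.8]
opening: -0.0001
grasp_force: 0.0
```

```bash
cat >> h.py <<'E'
def to(p):
    from scipy.spatial.transform import Rotation as R
    o=monitor.get_obs();M=R.from_euler('xyz',o['tcp_rot'],degrees=True).as_matrix()
    return M.T@(np.array(p)-o['ee_pos'])/.04
E
python3 - <<'E'
from h import *
o=monitor.get_obs();print(o['time'],o['q'],o['ee_pos'],o['tcp_rot'],o['wrist_force'])
print(to([.4601,-.1193,.32]),to([.4177,-.1496,.32]))
c=get_calibration("wrist");im=camera("wrist");cv2.imwrite("pics/w1.png",im[:,:,::-1]);print(c)
E
```

```text
2.2 [-17.5627 -31.0347 -28.6547  92.3511  -0.0006  90.0825] [ 0.2864 -0.0906  0.3217] [179.971    0.0005  72.3549] [ 1.2533 -0.2626  0.8203]
[0.6337 4.3554 0.0442] [-0.4095  3.5749  0.0438]
{'fx': 309.70691628693146, 'fy': 309.70691628693146, 'cx': 318.3648190600059, 'cy': 206.9950202821766, 'view': array([[ 0.9531, -0.3026,  0.0002, -0.3012],
       [-0.2864, -0.902 ,  0.3231, -0.0151],
       [-0.0976, -0.308 , -0.9464,  0.3014],
       [ 0.    ,  0.    ,  0.    ,  1.    ]])}
```

View pics/w1.png

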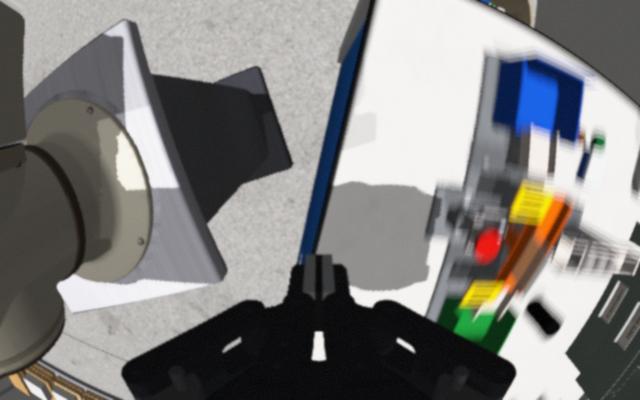

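The wrist view is slightly blurred and shows the key at (487,246), the left tab at (531,203) and the right tab at (483,295). Next I'll move out above the left tab at the same height, biased toward the robot side, and check there.

Call:
{"api": "carry_out", "payload": {"targets": "0.1 0.6 0 0 0 0 -1;0.1 0.6 0 0 0 0 -1;0.1 0.6 0 0 0 0 -1;0.1 0.6 0 0 0 0 -1;0.1 0.6 0 0 0 0 -1;0.1 0.6 0 0 0 0 -1;0 0.5 0 0 0 0 -1;0 0 0 0 0 0 -1"}}

```text
time: 2.92
ee_pos: [0.4529, -0.1157, 0.3204]
tcp_rot: [-180.0, 0.0, 72.7]
wrist_force: [0.0, -0.2, -0.8]
opening: -0.0002
grasp_force: 0.0
```

Run:
```python
from h import *
o=monitor.get_obs();print(o['time'],o['q'],o['ee_pos'],o['tcp_rot'],o['wrist_force'])
print(to([.4601,-.1193,.32]),to([.4177,-.1496,.32]))
c=get_calibration("wrist");im=camera("wrist");cv2.imwrite("pics/w2.png",im[:,:,::-1])
np.save("c2.npy",c,allow_pickle=True)
```

```text
2.9167 [-14.3269  -7.186  -11.2184  85.9803  -0.0026  93.0098] [ 0.4529 -0.1157  0.3204] [-179.9875    0.0033   72.6633] [ 0.0381 -0.1907 -0.7959]
[-0.0329  0.1986  0.0107] [-1.0718 -0.5875  0.0109]
```

View pics/w2.png

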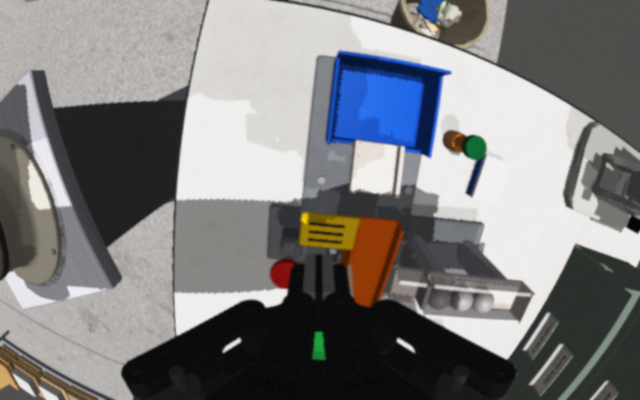

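The close view shows the yellow tab with corners near (302,214), (358,219), (352,250) and (299,244). The key is at (285,272), partly hidden, and the three balls are behind the blade at (437-485,300).

Run:
```python
from h import *
c=np.load("c2.npy",allow_pickle=True).item()
C=[onz(ray("wrist",p,c),z) for p,z in(((302,214),.095),((358,219),.092),((352,250),.089),((299,244),.089))]
for p in C:print(p)
m=np.mean(C,0);print(m,to(m),np.linalg.norm(C[1]-C[0]),np.linalg.norm(C[3]-C[0]))
print(onz(ray("wrist",(271,273),c),.083))
```

```text
[ 0.4466 -0.1014  0.095 ]
[ 0.4815 -0.1173  0.092 ]
[ 0.4713 -0.1406  0.089 ]
[ 0.4363 -0.1245  0.089 ]
[ 0.4589 -0.121   0.0912] [-0.078   0.2321  5.7318] 0.03848753934697638 0.02596846979680187
[ 0.406  -0.1447  0.083 ]
```

Call:
{"api": "carry_out", "payload": {"targets": "-0.03 0.05 0.3 0 0 0 -1;-0.03 0.05 0.3 0 0 0 -1;0 0 0.3 0 0 0 -1;0 0 0.2 0 0 0 -1;0 0 0.2 0 0 0 -1;0 0 0.2 0 0 0 -1;0 0 0.2 0 0 0 -1;0 0 0.2 0 0 0 -1"}}

```text
time: 3.63
ee_pos: [0.4527, -0.1184, 0.2449]
tcp_rot: [180.0, -0.0, 72.6]
wrist_force: [1.1, -0.1, 0.7]
opening: 0.0002
grasp_force: 0.0
```

Call:
{"api": "carry_out", "payload": {"targets": "0 0 0 0 0 0 -1;0 0 -0.2 0 0 0 -1;0 0 -0.3 0 0 0 -1;0 0 -0.4 0 0 0 -1;0 0 -0.4 0 0 0 -1;0 0 -0.4 0 0 0 -1;0 0 0 0 0 0 -1;0 0 0 0 0 0 -1"}}

```text
time: 4.3
ee_pos: [0.4532, -0.1186, 0.3155]
tcp_rot: [179.8, -0.0, 72.6]
wrist_force: [0.8, 0.9, -0.9]
opening: 0.0002
grasp_force: 0.0
```

Run:
```python
from h import *
print(to([.4589,-.121,.3]),to([.4177,-.1496,.3]))
a=camera("wrist")
b=camera("side")[150:270,290:410];s=camera("scene")[172:262,250:370]
r=lambda x,k:cv2.resize(x,k,interpolation=cv2.INTER_CUBIC)
o=np.zeros((600,800,3),np.uint8);o[:300,:480]=r(a,(480,300));o[300:,:320]=r(b,(320,300));o[300:,320:720]=r(s,(400,300))
cv2.imwrite("pics/c3.png",o[:,:,::-1])
```

```text
[-0.0154  0.153   0.3869] [-1.0052 -0.6167  0.3842]
```

View pics/c3.png

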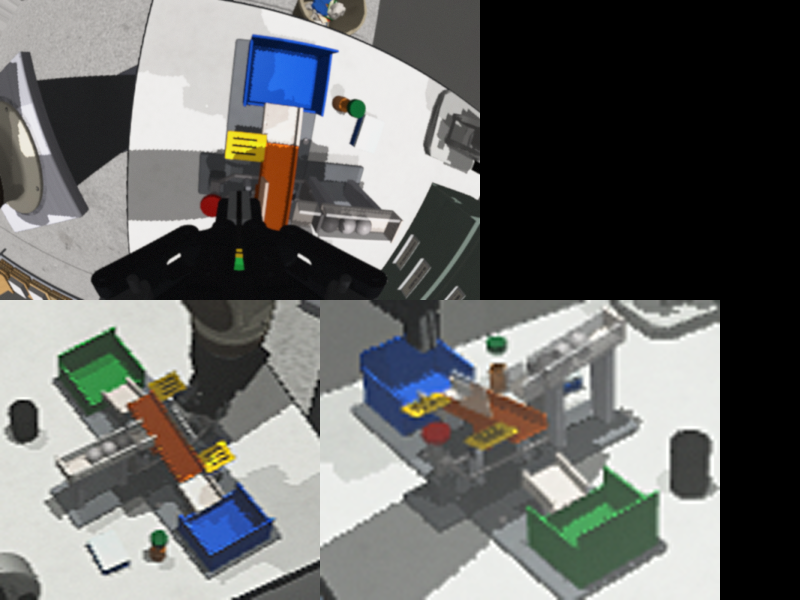

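The gate has rocked: the blue end is down, the green end is up, and the balls still wait in the channel. The key centre agrees in both estimates (0.418,-0.150), so I'll move above it and press.

Call:
{"api": "carry_out", "payload": {"targets": "-0.34 -0.2 0 0 0 0 -1;-0.33 -0.21 0 0 0 0 -1;-0.33 -0.21 0 0 0 0 -1;0 0 0.3 0 0 0 -1;0 0 0.3 0 0 0 -1;0 0 0.3 0 0 0 -1;0 0 0.2 0 0 0 -1;0 0 0.2 0 0 0 -1"}}

```text
time: 5.12
ee_pos: [0.4172, -0.1488, 0.2597]
tcp_rot: [-179.9, -0.0, 72.7]
wrist_force: [-0.2, 0.2, -0.4]
opening: 0.0001
grasp_force: 0.0
```

Call:
{"api": "carry_out", "payload": {"targets": "0 0 0.15 0 0 0 -1;0 0 0.15 0 0 0 -1;0 0 0.15 0 0 0 -1;0 0 0.1 0 0 0 -1;0 0 0 0 0 0 -1;0 0 0 0 0 0 -1;0 0 0 0 0 0 -1;0 0 0 0 0 0 -1"}}

```text
time: 5.78
ee_pos: [0.4172, -0.1491, 0.2419]
tcp_rot: [179.9, -0.0, 72.7]
wrist_force: [-9.6, 5.2, 22.8]
opening: 0.0001
grasp_force: 11.7
```

Run:
```python
from h import *
o=monitor.get_obs();print(o['ee_pos'],o['wrist_force'],to([.4177,-.1496,.242]))
a=camera("wrist")
b=camera("side")[150:270,290:410];s=camera("scene")[172:262,250:370]
r=lambda x,k:cv2.resize(x,k,interpolation=cv2.INTER_CUBIC)
o=np.zeros((600,800,3),np.uint8);o[:300,:480]=r(a,(480,300));o[300:,:320]=r(b,(320,300));o[300:,320:720]=r(s,(400,300))
cv2.imwrite("pics/c4.png",o[:,:,::-1])
```

```text
[ 0.4172 -0.1491  0.2419] [-9.5728  5.2223 22.7732] [-0.0086  0.0166 -0.0029]
```

View pics/c4.png

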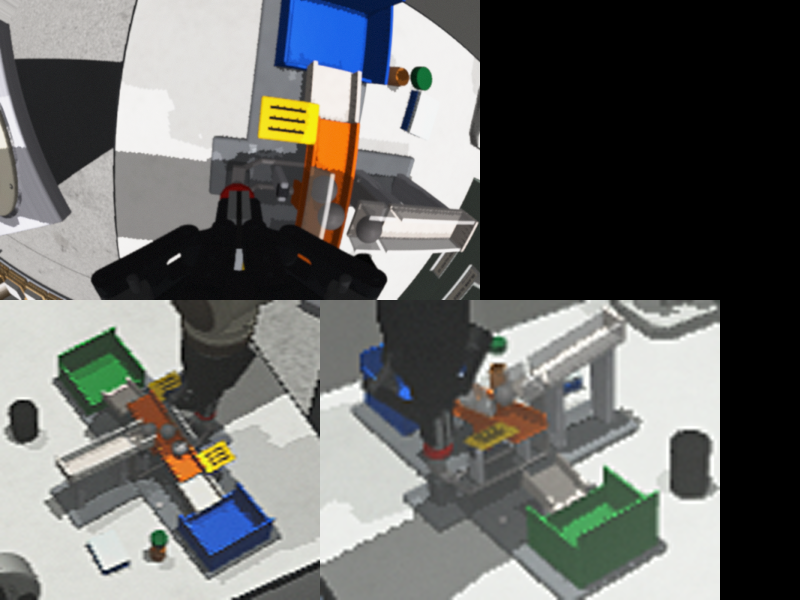

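The key is fully down (23 N against its stop) and the balls are running onto the gate. I'll hold for about 3 s.

Call:
{"api": "carry_out", "payload": {"targets": "0 0 0 0 0 0 -1;0 0 0 0 0 0 -1;0 0 0 0 0 0 -1;0 0 0 0 0 0 -1;0 0 0 0 0 0 -1;0 0 0 0 0 0 -1;0 0 0 0 0 0 -1;0 0 0 0 0 0 -1"}}

```text
time: 6.6
ee_pos: [0.4172, -0.1491, 0.2419]
tcp_rot: [179.9, -0.0, 72.6]
wrist_force: [-8.2, 4.6, 23.0]
opening: -0.0004
grasp_force: 11.7
```

Call:
{"api": "carry_out", "payload": {"targets": "0 0 0 0 0 0 -1;0 0 0 0 0 0 -1;0 0 0 0 0 0 -1;0 0 0 0 0 0 -1;0 0 0 0 0 0 -1;0 0 0 0 0 0 -1;0 0 0 0 0 0 -1;0 0 0 0 0 0 -1"}}

```text
time: 7.27
ee_pos: [0.4172, -0.1491, 0.2419]
tcp_rot: [179.9, -0.0, 72.6]
wrist_force: [-10.5, 5.4, 23.2]
opening: -0.0003
grasp_force: 11.7
```

Call:
{"api": "carry_out", "payload": {"targets": "0 0 0 0 0 0 -1;0 0 0 0 0 0 -1;0 0 0 0 0 0 -1;0 0 0 0 0 0 -1;0 0 0 0 0 0 -1;0 0 0 0 0 0 -1;0 0 0 0 0 0 -1;0 0 0 0 0 0 -1"}}

```text
time: 7.93
ee_pos: [0.4172, -0.1491, 0.2419]
tcp_rot: [179.9, -0.0, 72.7]
wrist_force: [-9.1, 4.6, 22.9]
opening: 0.0002
grasp_force: 11.7
```

Call:
{"api": "carry_out", "payload": {"targets": "0 0 0 0 0 0 -1;0 0 0 0 0 0 -1;0 0 0 0 0 0 -1;0 0 0 0 0 0 -1;0 0 0 0 0 0 -1;0 0 0 0 0 0 -1;0 0 0 0 0 0 -1;0 0 0 0 0 0 -1"}}

```text
time: 8.6
ee_pos: [0.4172, -0.1491, 0.2419]
tcp_rot: [179.9, -0.0, 72.7]
wrist_force: [-9.7, 4.3, 23.5]
opening: -0.0001
grasp_force: 11.7
```

Run:
```python
from h import *
a=camera("wrist")
b=camera("side")[150:270,290:410];s=camera("scene")[172:262,250:370]
r=lambda x,k:cv2.resize(x,k,interpolation=cv2.INTER_CUBIC)
o=np.zeros((600,800,3),np.uint8);o[:300,:480]=r(a,(480,300));o[300:,:320]=r(b,(320,300));o[300:,320:720]=r(s,(400,300))
cv2.imwrite("pics/c5.png",o[:,:,::-1])
```

```text
(no output)
```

View pics/c5.png

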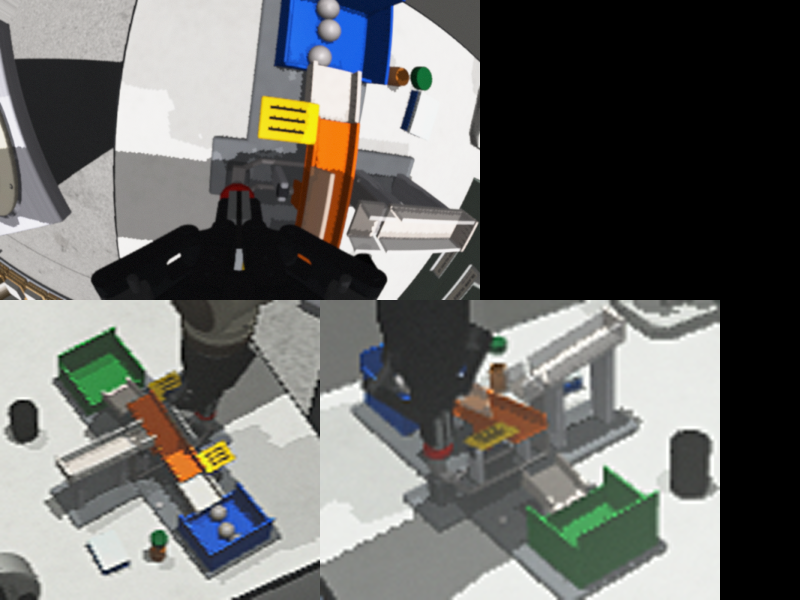

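The wrist view shows all three balls in the blue tray, at (327,8), (329,30) and (318,56). Now I'll raise the fingers and take a closer look at the third ball.

Call:
{"api": "carry_out", "payload": {"targets": "0 0 -0.2 0 0 0 -1;0 0 -0.3 0 0 0 -1;0 0 -0.3 0 0 0 -1;0 0 -0.4 0 0 0 -1;0 0 -0.4 0 0 0 -1;0 0 -0.3 0 0 0 -1;0 0 0 0 0 0 -1;0 0 0 0 0 0 -1"}}

```text
time: 9.42
ee_pos: [0.4174, -0.1494, 0.3159]
tcp_rot: [179.9, 0.0, 72.6]
wrist_force: [-0.5, 0.5, -0.4]
opening: 0.0003
grasp_force: 0.0
```

Call:
{"api": "carry_out", "payload": {"targets": "0 0 0 0 0 0 -1;0 0 0 0 0 0 -1;0 0 0 0 0 0 -1;0 0 0 0 0 0 -1;0 0 0 0 0 0 -1;0 0 0 0 0 0 -1;0 0 0 0 0 0 -1;0 0 0 0 0 0 -1"}}

```text
time: 10.08
ee_pos: [0.4172, -0.1493, 0.3154]
tcp_rot: [-180.0, 0.0, 72.6]
wrist_force: [-0.1, -0.2, -0.1]
opening: -0.0001
grasp_force: 0.0
```

Run:
```python
from h import *
a=camera("wrist")
b=camera("side")[150:270,290:410];s=camera("scene")[172:262,250:370]
r=lambda x,k:cv2.resize(x,k,interpolation=cv2.INTER_CUBIC)
o=np.zeros((600,800,3),np.uint8);o[:300,:480]=r(a,(480,300));o[300:,:320]=r(b,(320,300));o[300:,320:720]=r(s,(400,300))
cv2.imwrite("pics/c6.png",o[:,:,::-1])
```

```text
(no output)
```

View pics/c6.png

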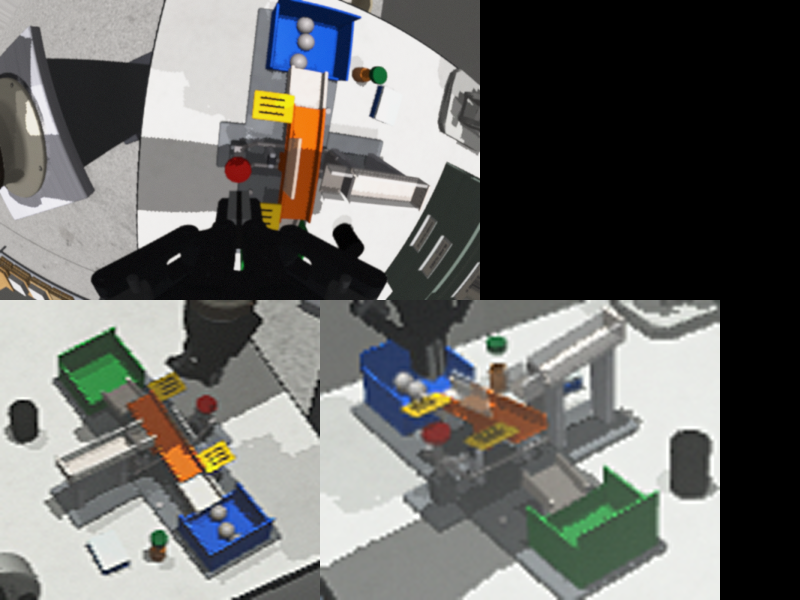

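Run:
```python
from h import *
y=-.415;X=np.array([np.cos(y),np.sin(y)]);Y=np.array([-X[1],X[0]]);pv=np.array([.4179,-.1498])+.064*X
for p in((305,24),(306,41),(299.5,61)):
    for z in(.022,):
        q=onz(ray("wrist",(p[0]*4/3,p[1]*4/3)),z)[:2]-pv;print(q@X,q@Y)
o=onz(ray("wrist",(271*4/3,66*4/3)),.04)[:2]-pv;print('tray inner corner',o@X,o@Y)
```

```text
-0.006709287671414546 0.1577336505799675
-0.0033813914633670193 0.13753861960985334
-0.008129791796367369 0.11273150585816336
tray inner corner -0.04197486145529457 0.10036405618483973
```

```bash
python3 -c "
from workcell import bot
print(bot.job_done())"
```

```text
the job is handed in; nothing more can be done
None
```

The job is handed in at about 10 s on the robot clock. The gate is tipped with its blue end down, the last images show all three balls in the blue tray, and the key is back up with the arm clear. The interface returned no verdict.

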